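# Set up the slab cutter: clear the bed, set both stops, bring up the cutting bar

## Task

Get the slab cutter ready for cutting strips: clear its bed by stacking the yellow tray on its twin beside the cutter so that the feet drop inside the rim, and slide the two stop collars along their bars until each pointer is over its red mark. Finish with the straightedge lying flat across both bars and up against both collars, with the collars still on their marks. Leave the other things on the table where they are.

Things in the scene. Friction and masses are not known exactly. Their poses are not given: they have to be found in the camera images.
- cutter: slab cutter, fixed: plywood base 320 (x) x 520 (y) x 18 mm; origin at the centre of its underside, z up, y along its two round steel guide bars (16 mm diameter, axis 38 and top 46 mm above the origin) at x = -100 mm (near the robot) and +100 mm (far). Grey end blocks (36 x 24 mm, top at 58 mm) hold them at y = +-235 mm. Steel rules lie flat outside the bars.
- bed (a point): centre of the cutter's flat bed between the bars, 18 mm above the cutter's origin; a low aluminium fence, 14 mm high, crosses the bed 214 mm from here on the -y side
- stop_near (a joint): place of the near stop collar along the near bar, m: its y in the cutter's frame (travel +-200 mm). Blue ring, 36 mm diameter, 15 mm wide along the bar, 20 to 56 mm above the cutter's origin; a brass thumbscrew, 12 mm diameter, rises from 56 to 72 mm on its middle. It drags: about 8 N slides it (no turning, no loosening) and it stays where it is left.
- stop_far (a joint): the same for the equal far stop collar on the far bar
- stop_near_index (a point): centre of the near collar, on the bar's axis at mid-width, in line with its white pointer, which reaches 44 mm out from the bar's axis over the rule, away from the bed
- stop_far_index (a point): centre of the far collar, likewise
- stop_near_face (a point): centre of the near collar's end face on the straightedge side, 7.5 mm from its centre towards +y of the cutter
- stop_far_face (a point): the same for the far collar
- mark_near (a point): point on the near bar's axis in line with the middle of the near red mark (y along the bar). The mark is a red strip, 8 mm wide along the bar, 26 mm long, 2 mm thick, fixed on the near rule, 128 to 154 mm from the cutter's centre line
- mark_far (a point): the same for the red mark on the far rule; both marks have the same y in the cutter's frame
- straightedge: loose aluminium cutting bar, 300 (x) x 40 (y) x 8 mm, about 0.3 kg, lying across both guide bars; origin at the centre of its underside, 46 mm above the cutter's origin. Wooden grip rib on its middle, 120 (x) x 12 (y) mm, 8 to 24 mm above the underside. It starts near the cutter's +y end, on the +y side of both collars; its -y edge meets them. 1 to 5 N slides it.
- tray: yellow stacking tray, loose, on the cutter's bed: 110 (x) x 60 (y) mm outside, 48 mm tall with its feet, walls and floor 4 mm, 0.11 to 0.23 kg. Origin at the centre under its feet, z up. Black tapered feet, 8 mm tall, 12 mm diameter (8 at the tip), at x = +-42.5, y = +-17.5 mm. Stacked, they sit inside the lower rim with 2.5 mm play a side, this origin 40 mm above the lower tray's.
- tray_base: twin yellow tray, loose, on the table left or right of the cutter: same size, origin and axes; on its floor four round glaze test discs, up to 18 mm above its origin
- tool_pot: navy enamel pot full of wooden tools, 124 mm across, 105 mm tall with tools up to 190 mm; stands left or right of the cutter (it may swap sides with tray_base); origin at the centre of its underside. Not to be disturbed
- knife: knife with dark wooden handle, 220 mm long, 14 mm high, lying behind the cutter, right; origin at the centre of its underside. Not to be disturbed
- rolling_pin: wooden rolling pin, 290 mm long, 44 mm thick, behind the cutter; origin at the centre of its underside. Not to be disturbed
- flask: cream drinks flask, 72 mm across, 230 mm tall, back left; origin at the centre of its underside. Not to be disturbed
- beaker: clay-pink fired beaker, 68 mm across, 75 mm tall, close in front (-x) of tray_base; origin at the centre of its underside. Not to be disturbed
- strainer_can: perforated steel can holding tools, 100 mm across, 150 mm tall with tools up to 220 mm, back right; origin at the centre of its underside. Not to be disturbed
- rib: flat wooden rib, 130 x 45 x 8 mm, in front of the tool pot; origin at the centre of its underside. Not to be disturbed
Not all that is in view belongs to the job. Leave any green look-alike of the tray alone.

How it is judged:
By the outcome, as a careful person would: the job done as asked, in the order asked, and still so for the second after the job is handed in, with the robot touching nothing.
It also fails if it takes over 72 s, if anything falls off the work surface, if the arm or the gripper's body presses on something with over 40 N, if the wrist force passes 120 N, or if a joint passes its speed limit or range.

## Robot

A 6-joint arm with a two-finger parallel gripper is mounted at the origin on the work surface. World frame = base frame: x ahead of the robot, y to its left, z up, the work surface at z = 0. Lengths are in m, angles in rad, forces in N, time in s.
With the tool pointing down it reaches from about 0.325 to 0.775 m from the base axis. Payload 9.3 kg.
Tool frame: the origin (TCP) lies at the very end of the fingers, on their centre line; the grasp point (between the pads) lies 19 mm behind it; z points along the fingers, y is the line along which they close (so a half turn about z gives the same grasp; the last joint's range is limited). The gripper opens to 85 mm and grips with 20 to 120 N. Pads are 22 mm wide; open, the fingers measure 114 mm over their backs; the gripper's body (76 mm by 85 mm) begins 54 mm behind the grasp point. The pads swing forward as they close: fully open they stand 13 mm farther back than shut.
Start: joints at [-1.386, 0.259, 0.021, 1.334, 0, 1.418], TCP at [0.182, -0.519, 0.231] pointing down, gripper open.
Joint ranges: [-3.04, 3.04], [-0.91, 1.82], [-1.04, 1.36], [-1.92, 1.95], [-1.52, 1.45], [-3.14, 3.14]. Speed limits (rad/s): [2.22, 2.22, 2.79, 3.14, 3.14, 3.14].

## Interface

Orientations are given as a unit quaternion [w, x, y, z].
In Python, from workcell import ctrl gives the robot as it stands. Calls block until the motion is done:
- ctrl.move_to(position, orientation): joint-space move of the TCP to a pose.
- ctrl.move_l(position, speed=0.15, ori=None, threshold=None): straight line of the TCP; ori=None keeps the orientation; speed is the mean speed in m/s. With threshold (N) it stops when the force on the tool has changed by that much, and returns True; else False.
- ctrl.set_joints(angles): joint-space move.
- ctrl.move_gripper(opening): opening from 0.0 (shut) to 1.0 (fully open); the grip force is fixed at half the most; returns when the fingers have stopped.
- ctrl.wait(seconds).
- ctrl.inverse_kinematics(position, orientation): joint angles nearest the present ones, or None.
- ctrl.observe(): the state.
- ctrl.read_camera(name): name is "scene" or "top" or "wrist"; returns a dict with "pixels" (400x640x3 uint8, blue, green, red), "fx", "fy", "cx", "cy" (pixels), "rvec" (rotation vector, rad) and "tvec" (3), from world to camera coordinates, as OpenCV has them. Camera axes: x right, y down, z forward; pixel columns grow to the right and rows downward; lengths in m; the calibration is good to about 2 mm. A picture is of the moment at which its call begins. There is no depth.
A pose or a line that the arm cannot do raises ctrl.IKError and nothing moves.
- ctrl.finish_job(): hands the job in; it is judged then, once.
The state is a dict: "t": time; "qpos": joint angles; "joint_vel": joint speeds; "joint_torque": joint torques, N m; "position": TCP position; "tcp_rot": TCP orientation; "contact_force": force on the tool from outside, world axes, zero at the start; "ft_torque": the same for the moment, N m; "gripper_width": opening from 0.0 (shut) to 1.0 (fully open); "grasp_force": force on a finger pad.
Only numpy, scipy, OpenCV 4.12 (cv2) and the standard library are available. Lean on these libraries where they do the work, as an engineer would, in place of code of your own. Each camera call takes 0.05 s, during which the arm holds its last target. There are 200 camera calls.

## Working session

There is one attempt and no reset: what is moved stays moved. The work goes in short steps, each a Python script; the robot and the scene stay as the last script left them, time stands still between calls to the robot, and variables do not carry over. Pictures are saved under pics/ and viewed, at most 10 in all, crops included, and the job is handed in when it is done.

```bash
mkdir -p pics; ls; python3 - <<'E'
from workcell import ctrl
import cv2,numpy as np
for n in("top","scene"):
    c=ctrl.read_camera(n);cv2.imwrite(f"pics/{n}0.png",c["pixels"])
    R=cv2.Rodrigues(np.array(c["rvec"]))[0];print(n,c["fx"],c["cx"],c["cy"],(-R.T@np.array(c["tvec"]).ravel()).round(3),R[2].round(2))
print(ctrl.observe())
E
```

```text
pics
top 397.1040586081201 322.6146649019547 189.644292878432 [0.424 0.02  1.169] [ 0.09 -0.03 -1.  ]
scene 463.4379466591519 319.80218546629476 195.36984136771036 [0.891 0.554 1.035] [-0.31 -0.46 -0.83]
{'t': 0.1, 'qpos': array([-1.38560879e+00,  2.59141162e-01,  2.08351794e-02,  1.33370592e+00,
        1.46161565e-05,  1.41821215e+00]), 'joint_vel': array([ 0.00073158, -0.00110635,  0.00044754,  0.00112572,  0.00049528,
        0.00088066]), 'joint_torque': array([ 2.88856099e-03, -5.56694698e+01,  3.45070696e+01,  1.16770406e-02,
       -7.53044969e-05,  5.86743838e-06]), 'position': array([ 0.18222269, -0.51866748,  0.23072279]), 'tcp_rot': array([-6.07826452e-04,  9.85772467e-01,  1.68084124e-01, -2.60042224e-06]), 'contact_force': array([-0.17933685, -0.31054867, -0.10765917]), 'ft_torque': array([ 0.01684521, -0.03751411, -0.00014079]), 'grasp_force': 0.0, 'gripper_width': 1.0025802213712112}
```

View pics/top0.png

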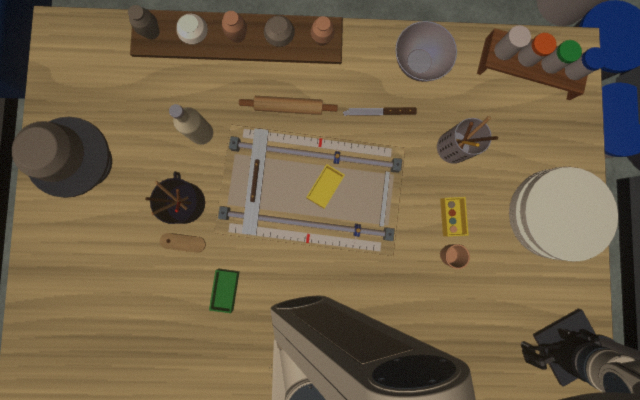

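View pics/scene0.png

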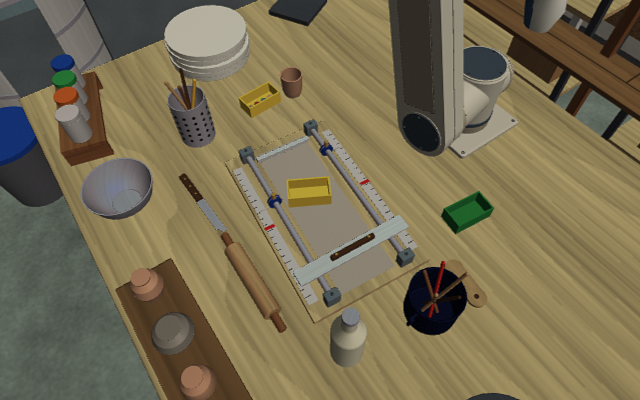

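The top view (up = +x, left = +y) shows the yellow tray at (325,187), its twin at (455,217) and the beaker at (455,256). The red marks are at (320,143) and (308,239), the collars at (337,157) and (358,230), and the straightedge at (256,182). The scene view agrees, and both collars must slide towards +y.

```bash
cat > h.py <<'E'
from workcell import ctrl
import cv2,numpy as np
from scipy.spatial.transform import Rotation as Rot
def ray(c,uv,z):
    R=cv2.Rodrigues(np.array(c["rvec"],float))[0];o=-R.T@np.array(c["tvec"],float).ravel()
    uv=np.atleast_2d(np.array(uv,float));d=np.c_[(uv[:,0]-c["cx"])/c["fx"],(uv[:,1]-c["cy"])/c["fy"],np.ones(len(uv))]@R
    return o+d*((z-o[2])/d[:,2:])
RNG=dict(yellow=((22,120,80),(34,255,255)),red1=((0,150,90),(5,255,255)),red2=((174,150,90),(180,255,255)),blue=((105,120,40),(125,255,255)))
def blobs(c,col,amin=8):
    h=cv2.cvtColor(c["pixels"],cv2.COLOR_BGR2HSV)
    m=sum(cv2.inRange(h,*RNG[k]) for k in RNG if k.startswith(col)).astype(np.uint8)
    cs,_=cv2.findContours(m,cv2.RETR_EXTERNAL,cv2.CHAIN_APPROX_NONE)
    return [k[:,0,:] for k in cs if cv2.contourArea(k)>=amin]
def rect(c,k,z):
    p=ray(c,k,z)[:,:2];(cx,cy),(w,h),a=cv2.minAreaRect((p*1000).astype(np.float32))
    if w<h:w,h,a=h,w,a+90
    return np.round([cx,cy,w,h,(a+90)%180-90],1)   # mm, long-axis angle deg
def down(yaw): # tool x axis at world angle yaw, z down
    return (Rot.from_euler("z",yaw)*Rot.from_quat([1,0,0,0])).as_quat(scalar_first=True)
E
python3 - <<'E'
from h import *
c=ctrl.read_camera("top")
for col,z,am in(("yellow",.057,100),("yellow",.048,100),("red",.022,6),("blue",.05,6)):
    for k in blobs(c,col,am): print(col,z,k.mean(0).round(),rect(c,k,z))
E
```

```text
yellow 0.057 [456. 216.] [ 465.  -391.4  110.2   61.5    4.1]
yellow 0.057 [325. 186.] [542.  -19.3 113.3  61.2 -29.6]
yellow 0.048 [456. 216.] [ 465.3 -394.7  111.1   62.     4.1]
yellow 0.048 [325. 186.] [542.9 -19.6 114.3  61.7 -29.6]
red 0.022 [308. 238.] [393.1  26.8  22.9   6.1  -6.6]
red 0.022 [320. 142.] [673.7  -2.2  23.9   5.9   1.4]
blue 0.05 [621. 119.] [ 764.5 -888.6  224.   107.1    0. ]
blue 0.05 [611.  37.] [1020.7 -863.9  229.2  184.8   -3. ]
```

```bash
python3 - <<'E'
from h import *
y=np.radians(-29.6)
for p in([.45,-.15,.33],):
    ctrl.move_to(p,down(y))
ctrl.move_to([.52,-.01,.36],down(np.radians(-5.9)));print(ctrl.observe()["qpos"].round(2),ctrl.observe()["t"])
c=ctrl.read_camera("wrist");cv2.imwrite("pics/w1.png",c["pixels"])
for col,z,am in(("yellow",.066,300),("red",.022,20),("blue",.05,20)):
    for k in blobs(c,col,am): print(col,z,k.mean(0).round(),rect(c,k,z))
E
```

```text
[-0.18  0.2   0.27  1.64 -0.    3.06] 8.9917
yellow 0.066 [563. 165.] [ 474.5 -366.6  112.7   82.9    4. ]
yellow 0.066 [324. 143.] [543.3 -18.2 110.5  60.6 -29.9]
red 0.022 [305. 229.] [396.3  28.   24.7   7.   -6.6]
red 0.022 [303.  50.] [675.8  -1.3  25.1   7.2  -6.7]
blue 0.05 [384. 211.] [ 426.1 -105.8   33.1   11.3   -2.3]
blue 0.05 [342.  88.] [618.2 -53.1  14.6   4.3  -4.6]
blue 0.05 [336.  81.] [628.2 -45.3  32.9   6.2  -7.8]
```

View pics/w1.png

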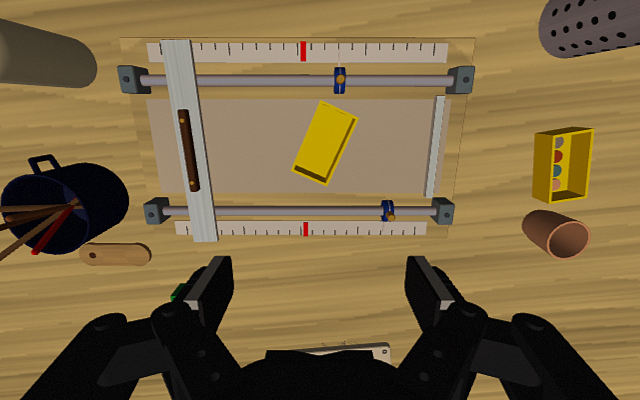

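The wrist view shows the cutter square on. The tray is at (324,143), the red marks at (303,50) and (305,229), the collars at (340,80) and (388,210), and the straightedge rib at (188,150). The mark spacing comes out at 281 mm against 282 expected. Next I pick the tray, then look at its twin from close by.

```bash
python3 - <<'E'
from h import *
q=down(np.radians(150.1))
ctrl.move_to([.543,-.0187,.11],q);print(ctrl.observe()["t"],ctrl.observe()["qpos"].round(2))
ctrl.move_l([.543,-.0187,.030],speed=.15)
ctrl.move_gripper(0);o=ctrl.observe();print(o["t"],o["gripper_width"],o["grasp_force"],o["position"])
ctrl.move_l([.543,-.0187,.13],speed=.2)
q=down(np.radians(184.1))
ctrl.move_to([.535,-.385,.22],q);o=ctrl.observe();print(o["t"],o["qpos"].round(2),o["gripper_width"],o["contact_force"])
c=ctrl.read_camera("wrist");cv2.imwrite("pics/w2.png",c["pixels"])
for k in blobs(c,"yellow",300):
    p=cv2.approxPolyDP(k.astype(np.int32),6,True)[:,0];print(k.mean(0).round(),rect(c,k,.048),rect(c,k,.13));print(p.tolist(),(ray(c,p,.048)[:,:2]*1000).round().tolist())
E
```

```text
11.3667 [-0.19  0.31 -0.22  1.04  0.    0.33]
12.4083 0.6897038692128306 63.724082708358765 [ 0.54373803 -0.01884768  0.03127783]
14.4667 [-0.75  0.45  0.29  1.4   0.   -0.82] 0.6956682179234749 [-0.34287967  0.85288652 -2.1001831 ]
[331. 215.] [ 595.5 -378.9  369.3  175.2    4.1] [ 559.4 -381.6  272.9  129.5    4.1]
[[280, 54], [284, 153], [260, 154], [242, 168], [314, 169], [237, 170], [258, 359], [266, 349], [365, 349], [359, 334], [371, 181], [387, 180], [379, 359], [400, 170], [315, 170], [396, 167], [379, 154], [339, 154], [343, 54]] [[414.0, -429.0], [508.0, -422.0], [511.0, -447.0], [527.0, -466.0], [523.0, -389.0], [530.0, -471.0], [785.0, -446.0], [768.0, -436.0], [759.0, -306.0], [735.0, -317.0], [532.0, -327.0], [529.0, -309.0], [774.0, -285.0], [517.0, -297.0], [524.0, -388.0], [515.0, -302.0], [502.0, -322.0], [505.0, -364.0], [410.0, -369.0]]
```

View pics/w2.png

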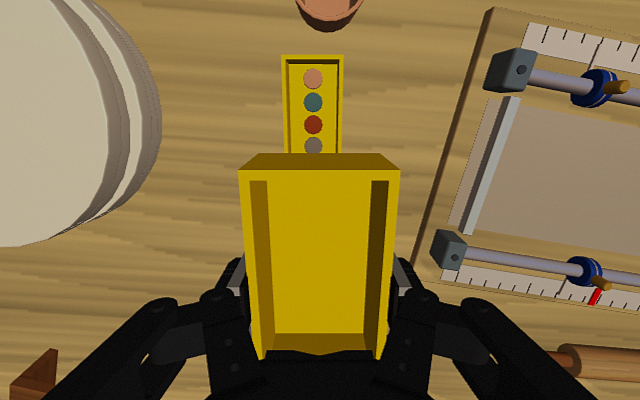

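The picture shows the tray in the grip, with its front rim corners at (237,170) and (400,170). The twin is beyond it, with far rim corners at (280,54) and (343,54) giving 60.1 mm of width, as it should. Next I check how the held tray sits about the TCP from the same picture.

```bash
python3 - <<'E'
from h import *
c=ctrl.read_camera("wrist");o=ctrl.observe();z=o["position"][2]+.036
print(o["position"],o["t"])
p=ray(c,[[237,170],[400,170],[379,359],[258,359]],z)[:,:2]*1000
print(p.round(1),p.mean(0),np.linalg.norm(p-np.roll(p,-1,0),axis=1))
r=ray(c,[[280,54],[343,54],[400,170]],.048);
h=cv2.cvtColor(c["pixels"],cv2.COLOR_BGR2HSV)
m=cv2.inRange(h,*RNG["yellow"])
for row in(60,100,140): 
    x=np.flatnonzero(m[row,200:420])+200; print(row,x.min(),x.max(),(ray(c,[[x.min()-.5,row],[x.max()+.5,row]],.048)[:,:2]*1000).round(1).tolist())
print(rect(c,np.array([k for k in blobs(c,"yellow",300)[0] if k[1]>168]),z))
t=ctrl.read_camera("top")
for k in blobs(t,"yellow",100):print(k.mean(0),rect(t,k,.048),rect(t,k,z))
E
```

```text
[ 0.53540164 -0.38380644  0.21966761] 14.5667
[[ 482.1 -416.8]
 [ 477.8 -357.8]
 [ 564.9 -353.7]
 [ 568.7 -408.4]] [ 523.37774891 -384.1631951 ] [59.22736427 87.10489783 54.79688193 87.03736429]
60 281 343 [[419.3, -428.2], [415.0, -367.8]]
100 282 342 [[455.7, -426.0], [451.3, -365.2]]
140 283 341 [[495.0, -423.6], [490.6, -362.4]]
[ 523.4 -384.1   87.1   59.5    4.1]
[457.59393939 213.65454545] [ 465.4 -395.7  112.4   64.7    4.9] [ 457.8 -318.7   91.6   52.7    4.9]
[479.69230769 198.66153846] [ 517.5 -464.8   54.6   52.     1.4] [ 500.3 -375.    44.5   42.4    1.4]
[480.12328767 166.87671233] [ 602.6 -470.7   76.7   47.2  -84. ] [ 569.6 -379.8   62.5   38.5  -84. ]
```

```bash
python3 - <<'E'
from h import *
q=down(np.radians(184.0))
ctrl.move_to([.4673,-.395,.10],q)
ctrl.move_l([.4673,-.395,.068],speed=.1)
f=ctrl.move_l([.4673,-.395,.051],speed=.03,threshold=5);o=ctrl.observe();print(f,o["t"],o["position"],o["contact_force"])
E
```

```text
True 16.1917 [ 0.46724153 -0.39500008  0.05328269] [-1.11428583  0.3301535   5.69273222]
```

Seated at z = 53.3 mm, the full stacking depth. Now I release it and check the stack, then drag the near collar by its thumbscrew.

```bash
python3 - <<'E'
from h import *
ctrl.move_gripper(1.0)
ctrl.move_l([.4673,-.395,.17],speed=.2)
q=down(np.radians(174.1)); u=np.array([.1033,.9947])
ctrl.move_to([.52,-.20,.26],q)
c=ctrl.read_camera("wrist");cv2.imwrite("pics/w3.png",c["pixels"])
for k in blobs(c,"blue",20):print(k.mean(0),rect(c,k,.05))
for k in blobs(c,"red",20):print(k.mean(0),rect(c,k,.022))
for k in blobs(c,"yellow",200):print(k.mean(0),rect(c,k,.088))
ctrl.move_gripper(.6)
n=np.array([.4352,.0232]);s=n-.130*u
ctrl.move_to([*s,.10],q)
f=ctrl.move_l([*s,.058],speed=.1,threshold=8);print(f)
ctrl.move_gripper(0);o=ctrl.observe();print(o["t"],o["gripper_width"],o["grasp_force"],o["position"],o["contact_force"])
E
```

```text
[446.25714286 234.71428571] [617.2 -44.5  25.3   5.3  15.5]
[438.76666667 239.31666667] [622.7 -53.8  37.1  10.3   5. ]
[393.          86.65384615] [ 431.7 -108.    10.5    5.8  -10.4]
[393.86956522  65.65217391] [ 410.1 -106.4    8.3    5.3    7.1]
[385.2238806   76.25373134] [ 420.  -115.8   30.5    6.9   -4.5]
[467.         260.19512195] [674.   -2.2  25.7   8.   -6.3]
[504.75409836  41.19672131] [395.   26.9  24.7   8.2  -6.8]
[142.29679144 142.89572193] [ 465.6 -377.1  110.4   95.2    3.9]
False
20.55 0.10314318726099506 58.63791745912749 [ 0.42233761 -0.10748224  0.05907368] [-2.85316947 -6.73234488  6.03102157]
```

View pics/w3.png

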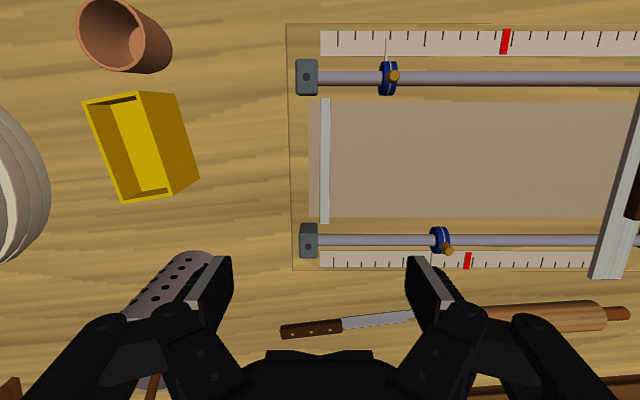

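Picture: the stack sits square at (140,145). The pointers are visible against the red marks at (505,41) and (467,260), which agree with the earlier mark positions to within 1.5 mm. Now I drag the near collar, then the far one.

```bash
cat > drag.py <<'E'
from h import *
u=np.array([.1033,.9947]);q=down(np.radians(174.1))
def drag(goal):
    g=np.array(goal)
    ctrl.move_l([*g,.058],speed=.12)
    ctrl.wait(.1);o=ctrl.observe();e=(o["position"][:2]-g)@u;print(o["t"],"err",e.round(4),o["contact_force"].round(1),o["gripper_width"])
    if abs(e)>.0004: ctrl.move_l([*(g-e*u),.058],speed=.03);ctrl.wait(.1);o=ctrl.observe();print("err",((o["position"][:2]-g)@u).round(4),o["contact_force"].round(1))
    ctrl.move_gripper(.5)
    ctrl.move_l([*g,.10],speed=.2)
E
python3 - <<'E'
from drag import *
drag([.4351,.0229])
f=np.array([.6340,.0023]);s=f-.054*u
ctrl.move_to([*s,.10],q)
print(ctrl.move_l([*s,.058],speed=.1,threshold=8))
ctrl.move_gripper(0);o=ctrl.observe();print(o["t"],o["gripper_width"],o["grasp_force"],o["position"],o["contact_force"])
drag(f)
ctrl.move_to([.50,-.06,.24],q)
c=ctrl.read_camera("wrist");cv2.imwrite("pics/w4.png",c["pixels"]);print(ctrl.observe()["t"])
E
```

```text
21.8833 err -0.0005 [-0.3 -3.1  7.3] 0.10494126723575815
err -0.0004 [-1.3 -5.8  7.5]
False
24.825 0.10885203275382076 58.69261038664263 [ 0.62883405 -0.05120444  0.0589592 ] [-0.94447565  1.27401481  5.82974844]
25.525 err 0.0003 [-1.7  1.5  6.2] 0.10903692149060541
27.175
```

View pics/w4.png

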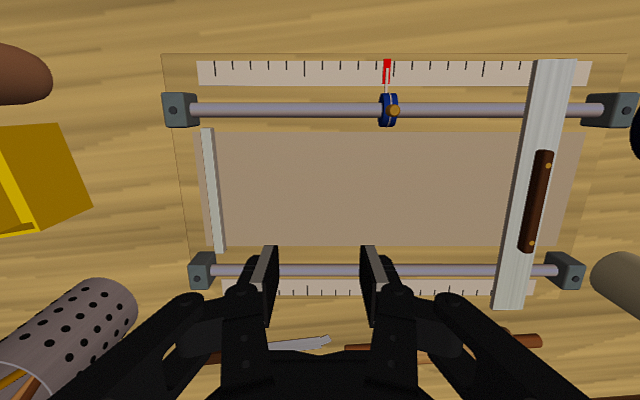

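The near pointer lies over its red mark at (387,72). The far mark is hidden behind the fingers, so I will look from the straightedge side.

```bash
python3 - <<'E'
from drag import *
ctrl.move_to([.54,.20,.27],q)
c=ctrl.read_camera("wrist");P=c["pixels"];cv2.imwrite("pics/w5full.png",P);print(ctrl.observe()["t"])
x,y=np.array([.9947,-.1033]),u;o=np.array([.5346,.0126])
for k in blobs(c,"red",20):
    p=ray(c,k,.022)[:,:2]-o;print("red",k.mean(0),np.c_[p@x,p@y].min(0)*1e3,np.c_[p@x,p@y].max(0)*1e3)
R=cv2.Rodrigues(np.array(c["rvec"]))[0]
def proj(X):return cv2.projectPoints(np.array([X],float),c["rvec"],c["tvec"],np.array([[c["fx"],0,c["cx"]],[0,c["fy"],c["cy"]],[0,0,1.]]),None)[0].ravel()
out=[]
for s in(-1,1):
    v=proj([*(o+s*.12*x),.03]).astype(int);print(v);a=P[max(v[1]-40,0):v[1]+40,max(v[0]-50,0):v[0]+50]
    out.append(cv2.resize(a,(400,320),interpolation=cv2.INTER_NEAREST))
    print(a.shape)
cv2.imwrite("pics/w5.png",np.hstack(out))
E
```

```text
28.2583
red [193.93333333 270.11111111] [128.40685195  -3.34941193] [153.68246822   5.17081423]
red [510.62068966  80.27586207] [-125.20081054  413.60180005] [-115.01527454  426.98155413]
red [164.375       61.51785714] [-152.50697886   -2.89642408] [-127.34780872    5.60704774]
[161  80]
(80, 100, 3)
[188 259]
(80, 100, 3)
```

View pics/w5.png

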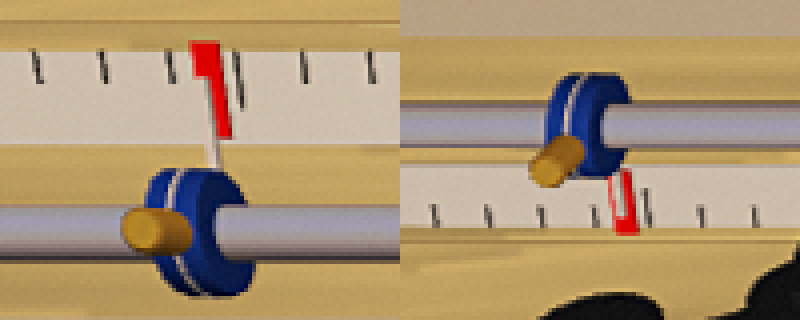

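Both pointers lie within their red strips. They show the same small leftward shift, about 1 mm, as expected from looking down at them from the +y side. Next I locate the straightedge from the first top picture, since it has not been moved.

```bash
python3 - <<'E'
from drag import *
c=ctrl.read_camera("top");P=cv2.imread("pics/top0.png")
h=cv2.cvtColor(P,cv2.COLOR_BGR2HSV);sub=np.zeros(h.shape[:2],np.uint8);sub[125:240,238:278]=1
X,o=np.array([.9947,-.1033]),np.array([.5346,.0126])
for nm,m,z in(("rib",(h[...,2]<95),.07),("bar",(h[...,1]<45)&(h[...,2]>120),.054)):
    m=(m*sub).astype(np.uint8)
    cs,_=cv2.findContours(m,cv2.RETR_EXTERNAL,cv2.CHAIN_APPROX_NONE)
    k=max(cs,key=cv2.contourArea)[:,0];r=rect(c,k,z);d=r[:2]/1e3-o;print(nm,k.mean(0),r,"cutter xy",d@X,d@u)
# w4 check of near pointer
I=cv2.imread("pics/w4.png")[50:95,370:405];hs=cv2.cvtColor(I,cv2.COLOR_BGR2HSV)
for r in range(6,45,4):print(r+50,"".join("R" if (s>140 and (hh<6 or hh>173)) else "w" if s<60 and v>150 else "." for hh,s,v in hs[r]))
E
```

```text
rib [254.42391304 181.15217391] [550.9 177.9 118.2  13.1  -4.5] cutter xy -0.0008618800000000183 0.1661077
bar [256.51327434 184.03539823] [547.3 170.8 303.5 108.1   2. ] cutter xy -0.003709369999999956 0.15867345000000002
56 ...................................
60 ..............RRRRRRR..............
64 wwwww..wwwwwwRRRRRRRRww..wwwwwwwwww
68 wwwww..wwwwwwRRRww.R.ww..wwwwwwwwww
72 wwwwwwwwwwww.RRRww.R.ww.wwwwwwwwwww
76 wwwwwwwwwwww.RR.wwRR.ww.wwwwwwwwwww
80 wwwwwwwwwwww.RR.wwRRwwwwwwwwwwwwwww
84 wwwwwwwwwwwwww.wwwwwwwwwwwwwwwwwwww
88 ...............ww..................
92 ................w..................
```

Rib is at cutter (-1, 166) mm and measures 118 x 13 mm, as it should. The near pointer is centred on its mark in w4. I will grip the rib, drag it to 5 mm short of the collars, then push it home gently with the fingers loose.

```bash
python3 - <<'E'
from drag import *
X,o=np.array([.9947,-.1033]),np.array([.5346,.0126])
def P(y,z=.058): return [*(o+y*u),z]
ctrl.move_to(P(.166,.11),q)
print(ctrl.move_l(P(.166),speed=.1,threshold=8))
ctrl.move_gripper(0)
s=ctrl.observe();print(s["t"],s["gripper_width"],s["contact_force"].round(1),s["position"])
f=ctrl.move_l(P(.033),speed=.1,threshold=12);s=ctrl.observe();print(f,s["t"],s["contact_force"].round(1),((s["position"][:2]-o)@u).round(4))
ctrl.move_gripper(.25);s=ctrl.observe();print(s["gripper_width"],s["contact_force"].round(1),((s["position"][:2]-o)@u).round(4))
E
```

```text
False
30.05 0.1208883272201401 [-0.1 -0.4  6.1] [0.55232479 0.17779967 0.0589887 ]
False 31.5333 [0.2 1.4 6.5] 0.0331
0.25089595471736653 [ 0.1  0.1 -0.1] 0.0329
```

```bash
python3 - <<'E'
from drag import *
X,o=np.array([.9947,-.1033]),np.array([.5346,.0126])
def P(y,z=.058): return [*(o+y*u),z]
ctrl.move_l(P(.0285),speed=.05)
y=.0285
while y>.0185:
    y-=.0005;ctrl.move_l(P(y),speed=.02);s=ctrl.observe();f=s["contact_force"][:2]@u
    print(round(y*1e3,1),round(((s["position"][:2]-o)@u)*1e3,2),f.round(2),s["ft_torque"].round(2))
    if abs(f)>6.5:break
print(s["t"])
E
```

```text
28.0 27.97 -0.64 [-0.   -0.03 -0.01]
27.5 27.62 0.8 [ 0.22 -0.11  0.  ]
27.0 27.02 1.8 [ 0.3  -0.06 -0.04]
26.5 26.49 1.34 [ 0.28 -0.05  0.02]
26.0 25.94 0.73 [ 0.2  -0.03  0.04]
25.5 25.46 1.89 [0.27 0.   0.02]
25.0 24.95 1.39 [ 0.22  0.02 -0.05]
24.5 24.45 1.25 [0.18 0.03 0.  ]
24.0 23.93 1.16 [ 0.3  -0.    0.03]
23.5 23.45 0.42 [ 0.18 -0.   -0.01]
23.0 22.97 1.18 [ 0.18 -0.01 -0.02]
22.5 22.69 2.47 [ 0.63 -0.03  0.  ]
22.0 22.58 6.05 [1.18 0.04 0.04]
21.5 22.46 7.99 [1.61 0.01 0.03]
35.55
```

The force rose from about 1.3 N to 8 N at the expected place, below the 16 N that would move both collars. Now I back off, lift and check.

```bash
python3 - <<'E'
from drag import *
X,o=np.array([.9947,-.1033]),np.array([.5346,.0126])
def P(y,z=.058): return [*(o+y*u),z]
ctrl.move_l(P(.0275),speed=.05);ctrl.move_l(P(.0275,.12),speed=.2)
out=[];K=None
ctrl.move_to([.54,-.17,.22],q)
c=ctrl.read_camera("wrist");Q=c["pixels"];cv2.imwrite("pics/w6full.png",Q);print(ctrl.observe()["t"])
for s in(-1,1):
    v=cv2.projectPoints(np.array([[*(o+s*.115*X+.008*u),.04]]),np.array(c["rvec"]),np.array(c["tvec"]),np.array([[c["fx"],0,c["cx"]],[0,c["fy"],c["cy"]],[0,0,1.]]),None)[0].ravel().astype(int);print(v)
    a=Q[max(v[1]-48,0):v[1]+48,max(v[0]-60,0):v[0]+60];out.append(cv2.resize(a,(400,320),interpolation=cv2.INTER_CUBIC))
cv2.imwrite("pics/w6.png",np.vstack([np.hstack(out)]))
for k in blobs(c,"red",20):
    p=ray(c,k,.022)[:,:2]-o;print("red",k.mean(0),np.c_[p@X,p@u].min(0)*1e3,np.c_[p@X,p@u].max(0)*1e3)
E
```

```text
37.25
[512  39]
[474 252]
red [457.15909091 264.72727273] [127.36514532  -4.12604924] [153.44503972   3.92327576]
red [497.41428571  13.22857143] [-152.83630712   -4.10417893] [-127.50349108    3.91984204]
```

View pics/w6.png

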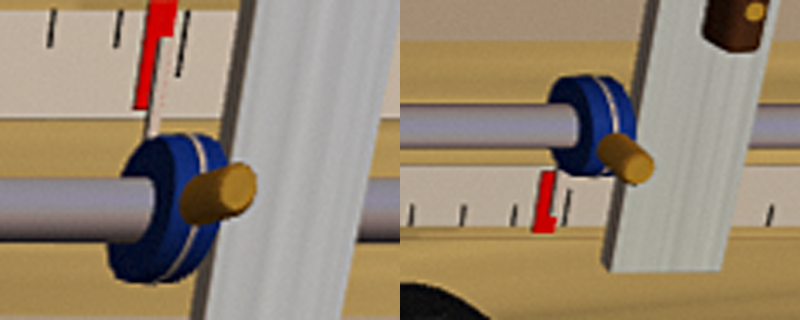

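Both collars meet the straightedge's edge and the pointers are over the red, with the parallax now shifted the other way. I will take one in-line look between open fingers to settle the pointers.

```bash
python3 - <<'E'
from drag import *
X,o=np.array([.9947,-.1033]),np.array([.5346,.0126])
ctrl.move_gripper(1.0);ctrl.move_to([*(o-.03*X+.0*u),.28],q)
c=ctrl.read_camera("wrist");Q=c["pixels"];cv2.imwrite("pics/w7.png",Q);print(ctrl.observe()["t"])
hs=cv2.cvtColor(Q,cv2.COLOR_BGR2HSV)
for k in blobs(c,"red",20):
    p=ray(c,k,.022)[:,:2]-o;m=k.min(0);M=k.max(0);print("red",k.mean(0),(np.c_[p@X,p@u].min(0)*1e3).round(1),(np.c_[p@X,p@u].max(0)*1e3).round(1))
    for r in range(m[1]-8,M[1]+9,2):print(r,"".join("R" if (s>140 and (hh<6 or hh>173)) else "w" if s<60 and v>150 else "." for hh,s,v in hs[r,m[0]-8:M[0]+9]))
E
```

```text
38.75
red [319.05263158 276.71052632] [135.8  -2.4] [153.4   3.8]
264 .................wwww
266 wwwww............wwww
268 wwwww............wwww
270 wwwwww..........wwwww
272 wwwwwww.RR..R.w..wwww
274 wwwwwwwRRRw.R.w..wwww
276 ww..wwwRRRw.R.w..wwww
278 ww..www.RR.RRww..wwww
280 ww..www.RRRRRww..wwww
282 ........RRRR.....wwww
284 .................wwww
286 .................wwww
288 ................wwwww
290 .................wwww
red [318.93670886  77.64556962] [-153.1   -3.3] [-127.7    4.3]
58 .......................
60 .......................
62 .......................
64 .......................
66 .........RRRRRR........
68 w..wwwwwRRRRRRRww.wwwww
70 w..wwwwwRRRRRRRww.wwwww
72 w..wwwwwRRRRRRRww.wwwww
74 w..wwwwwRRRRRRRww.wwwww
76 wwwwwwwwRR.wRRRww.wwwww
78 wwwwwwwwRR.wRRRww.wwwww
80 wwwwwwwwRR.wRRRww.wwwww
82 wwwwwwwwRR.wRRRww.wwwww
84 wwwwwwwwRR.wRRRww.wwwww
86 wwwwwwwwRR.wRRRww.wwwww
88 wwwwwwwwRR.w.R.ww.wwwww
90 ..........ww......wwwww
92 ..........ww......wwwww
94 ..........ww......wwwww
96 ...........w......wwwww
```

View pics/w7.png

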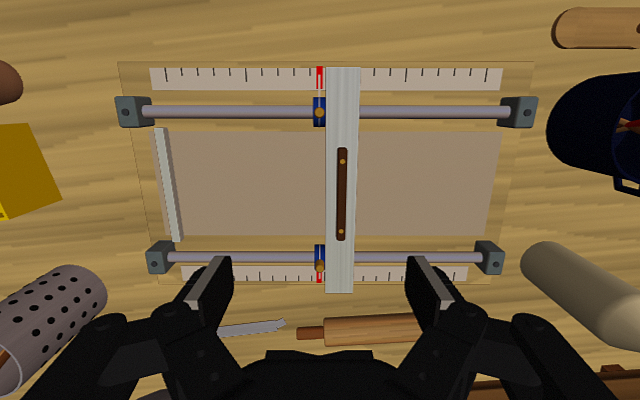

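In line, the near pointer at (319,82) is centred within half a pixel, about 0.5 mm. The far one at (319,276) is within a pixel, about 1 mm. The straightedge lies against both collars and the arm is clear, so I am handing in.

```bash
python3 -c "
from workcell import ctrl
print(ctrl.finish_job())"
```

```text
the job is handed in; nothing more can be done
None
```

The job is handed in at about 39 s of the 72 s: the tray is stacked on its twin, both collars are within about 1 mm of their red marks, and the straightedge lies across both bars against both collars.

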